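Load the drilling nests for a toy truck

TASK

Load the drilling nests for one toy truck: put each of the five loose wooden parts (the large, the middle and the small sawn blank, the thin axle strip and the wheel) into the one nest on the bench that is made for its size and shape, lying flat on the nest's plate between the fences or pins, ready for the drill press. Set each part down into its nest rather than dropping it in, and let go of everything.

Things in the scene. Friction and masses are not known exactly. Their poses are not given: they have to be found in the camera images.
- chassis_blank_centre (a point): centre (half-way up) of the large sawn wooden blank (chassis), a plain block, loose, 100 mm long, 45 mm wide, 35 mm high, lying flat; y along its length, x across its width, z up
- chassis_nest: drilling nest for the large blank (chassis), fixed on the bench: plywood plate 142 x 87 x 9 mm with dark wooden fences, 11 mm thick and 12 mm high, round a seat of 112 x 57 mm (6 mm clear on every side of the part). Origin: centre of the plate's underside, under the middle of the seat; the part lies on the plate, 9 mm above the origin. x along the seat's length, y across it, z up. Each long side has a gap of 60 mm in the middle of its fence for the fingers
- bed_blank_centre (a point): centre (half-way up) of the middle-sized sawn wooden blank (truck bed), a plain block, loose, 80 mm long, 50 mm wide, 25 mm high, lying flat; y along its length, x across its width, z up
- bed_nest: drilling nest for the middle-sized blank (truck bed), fixed on the bench: plywood plate 122 x 92 x 9 mm with dark wooden fences, 11 mm thick and 12 mm high, round a seat of 92 x 62 mm (6 mm clear on every side of the part). Origin: centre of the plate's underside, under the middle of the seat; the part lies on the plate, 9 mm above the origin. x along the seat's length, y across it, z up. Each long side has a gap of 48 mm in the middle of its fence for the fingers
- cab_blank_centre (a point): centre (half-way up) of the small sawn wooden blank (cab), a plain block, loose, 70 mm long, 35 mm wide, 20 mm high, lying flat; y along its length, x across its width, z up
- cab_nest: drilling nest for the small blank (cab), fixed on the bench: plywood plate 112 x 77 x 9 mm with dark wooden fences, 11 mm thick and 12 mm high, round a seat of 82 x 47 mm (6 mm clear on every side of the part). Origin: centre of the plate's underside, under the middle of the seat; the part lies on the plate, 9 mm above the origin. x along the seat's length, y across it, z up. Each long side has a gap of 44 mm in the middle of its fence for the fingers
- axle_strip_centre (a point): centre (half-way up) of the thin square beech strip (axle), loose, 130 mm long, 9 mm wide, 9 mm high, lying flat; y along its length, x across its width, z up
- axle_nest: drilling nest for the axle strip, fixed on the bench: plywood plate 172 x 51 x 9 mm with dark wooden fences, 11 mm thick and 12 mm high, round a seat of 142 x 21 mm (6 mm clear on every side of the part). Origin: centre of the plate's underside, under the middle of the seat; the part lies on the plate, 9 mm above the origin. x along the seat's length, y across it, z up. Each long side has a gap of 60 mm in the middle of its fence for the fingers
- wheel_centre (a point): centre (half-way up) of the loose round wooden wheel, 48 mm across, 14 mm thick, lying flat on the bench (z up); round, so its yaw does not matter
- wheel_nest: drilling nest for the wheel, fixed on the bench: plywood plate 98 x 88 x 9 mm with four upright steel pins, 10 mm thick and 12 mm high, at the corners of a square 48 mm on a side (5 mm clear all round a wheel set in the middle). Origin: centre of the plate's underside; the wheel lies on the plate, 9 mm above the origin. x along the plate's long side, y along the short side, z up. Between the pins of each side is 38 mm of room for a finger
There are look-alikes about, which are no part of the job. Leave any red look-alike of the part that bears wheel_centre alone.

How it is judged:
By the outcome, as a careful person would: the job done as asked, in the order asked, and still so for the second after the job is handed in, with the robot touching nothing.
It also fails if it takes over 125 s, if anything falls off the work surface, if the arm or the gripper's body presses on something with over 40 N, if the wrist force passes 120 N, or if a joint passes its speed limit or range.

ROBOT

A 7-joint arm with a two-finger parallel gripper is mounted at the origin on a cart in front of the work surface, level with it; the furniture and walls round the work are solid. World frame = base frame: x ahead of the robot, y to its left, z up, the work surface at z = 0. Lengths are in mm, angles in rad, forces in N, time in s.
With the tool pointing down it reaches from about 350 to 900 mm from the base axis. Payload 7.2 kg.
Tool frame: the origin (TCP) lies where the fingers leave the gripper's body, on its centre line; the fingertips stand 80 mm ahead of it and the grasp point (between the pads) lies 61 mm ahead of it; z points along the fingers, y is the line along which they close (so a half turn about z gives the same grasp; the last joint's range is limited). The gripper opens to 88 mm and grips with 3 to 60 N. Pads are 20 mm wide; open, the fingers measure 115 mm over their backs; the gripper's body (75 mm by 178 mm) begins 61 mm behind the grasp point.
Start: joints at [1.241, 0.411, -0.013, 1.596, 0.006, 1.134, -0.082], TCP at [161.749, -603.708, 302.653] pointing down, gripper open.
Joint ranges: [-2.95, 2.95], [-0.29, 1.99], [-1.47, 1.44], [0.14, 2.54], [-1.03, 4.17], [0.13, 1.85], [-2.86, 2.86]. Speed limits (rad/s): [2.39, 2.39, 3.01, 3.01, 3.14, 3.14, 3.14].

INTERFACE

Orientations are given as a 3x3 rotation matrix whose columns are the frame's x, y, z axes.
In Python, from rig import manip, viewer gives the robot as it stands. The module is installed in compiled form; this text tells all that it offers.
- The arm moves only by the shell command python3 -m pendant 'ROWS' [FORCE]. ROWS is JSON, one flat list of numbers, 7 for each row, row after row: the shift along the tool's x, y, z in m, then the turn, a rotation vector about the tool's x, y, z in degrees, then the opening, from -1 (shut) to 1 (fully open), so that 0 is half open. In form: [dx, dy, dz, ax, ay, az, hand, dx, dy, dz, ax, ay, az, hand, ...]. A call has 1 to 20 rows; each row is the pose to reach, as a shift and turn from the pose commanded when the call began, along the tool's axes at that moment; what a row does not reach only later rows make up. A row lasts 1/12 s, in which the tool goes at most 41.7 mm and 7.16 degrees, less where a joint would pass 70% of its speed; a pose out of reach is approached as far as the arm can. A call with a gripper value outside its range is refused whole. The fingers move at their own pace and stop on an object; FORCE is the grip in N (left out, the last holds). Time passes only in rows, so rows that repeat a pose let the fingers close. It gives the time, the measured TCP pose, the force, the opening and the grip force at its end, in the units of the state.
- manip.sense(): the state, without advancing time (a new reading comes with each control period).
- viewer.grab_frame(name): name is "side" or "top" or "wrist"; returns the picture (420x560x3 uint8, red, green, blue); there is no depth.
- viewer.camera_model(name): a dict with "mtx" (3x3 intrinsics, pixels), "k1" (the pictures are not rectified: a ray, as slopes to the right and down, at radius r is drawn at 1 + k1 r^2 times it, then the intrinsics apply), "rvec" (rotation vector, rad) and "tvec" (3), from world to camera coordinates, as OpenCV has them. Camera axes: x right, y down, z forward; pixel columns grow to the right and rows downward; lengths in mm; the calibration is good to about 2 mm. A picture is of the moment at which its call begins: read the wrist's pose just before it. camera_model takes no time and is no camera call; for the wrist camera it gives the pose at the moment of the call.
- manip.close_job(): hands the job in; it is judged then, once.
The state is a dict: "clock": time; "joint_positions": joint angles; "joint_velocities": joint speeds; "effort": joint torques, N m; "eef_pos": TCP position; "ee_rot": TCP orientation; "contact_force": force on the tool from outside, world axes, zero at the start; "moment": the same for the moment, N m; "finger_gap": finger opening in mm; "finger_force": force on a finger pad.
Only numpy, scipy, OpenCV 4.12 (cv2) and the standard library are available. Lean on these libraries where they do the work, as an engineer would, in place of code of your own. Each camera call takes 0.05 s, during which the arm holds its last target. There are 200 camera calls.

## Working session

There is one attempt and no reset: what is moved stays moved. The work goes in short steps, Python scripts to look and compute and a shell command to move; the robot and the scene stay as the last step left them, time stands still between calls to the robot, and variables do not carry over. Pictures are saved under pics/ and viewed, at most 14 in all, crops included, and the job is handed in when it is done.

```bash
mkdir -p pics
cat > h.py <<'E'
import numpy as np, cv2
from rig import manip, viewer
def save(name,fn):
    m=viewer.camera_model(name); im=viewer.grab_frame(name)
    cv2.imwrite('pics/'+fn+'.png',im[:,:,::-1]); np.save('pics/'+fn+'.npy',{k:np.array(v) for k,v in m.items()},allow_pickle=True)
    return im,m
def ray(m,uv):
    K=np.array(m['mtx']);p=np.linalg.inv(K)@np.array([uv[0],uv[1],1.]);d=p[:2];s=d.copy()
    for _ in range(30): s=d/(1+float(m['k1'])*(s@s))
    R=cv2.Rodrigues(np.array(m['rvec'],float))[0];t=np.array(m['tvec'],float).ravel()
    return -R.T@t, R.T@np.array([s[0],s[1],1.])
def atz(m,uv,z):
    c,d=ray(m,uv); return c+d*(z-c[2])/d[2]
def proj(m,P):
    R=cv2.Rodrigues(np.array(m['rvec'],float))[0];q=R@np.array(P,float)+np.array(m['tvec'],float).ravel()
    s=q[:2]/q[2]; s=s*(1+float(m['k1'])*(s@s)); K=np.array(m['mtx']); return (K@np.array([*s,1]))[:2]
def tri(m1,u1,m2,u2):
    c1,d1=ray(m1,u1);c2,d2=ray(m2,u2); a=np.linalg.lstsq(np.c_[d1,-d2],c2-c1,rcond=None)[0]
    p=c1+a[0]*d1;q=c2+a[1]*d2; return (p+q)/2,np.linalg.norm(p-q)
def load(fn): return np.load('pics/'+fn+'.npy',allow_pickle=True).item()
E
python3 - <<'E'
from h import *
for n in ('top','side','wrist'):
    im,m=save(n,n+'0'); c,d=ray(m,(280,210)); print(n,c.round(),d.round(2),m['k1'],np.array(m['mtx'])[0,0])
s=manip.sense(); print(s['clock'],s['eef_pos'],np.array(s['ee_rot']).round(3).tolist(),s['contact_force'],s['finger_gap'])
E
```

```text
top [ 355.    5. 1444.] [ 0.09  0.02 -1.  ] 0.04709253544645322 519.7443122764945
side [ 282. -672.  749.] [ 0.27  0.65 -0.71] -0.025759526599891967 386.72229791797747
wrist [ 226. -586.  383.] [-0.24 -0.06 -0.97] -0.04556935954044079 357.98099870546235
0.15 [ 161.66599837 -603.45752951  302.00824635] [[0.966, 0.259, -0.0], [0.259, -0.966, 0.001], [-0.0, -0.001, -1.0]] [ 0.52604476 -0.25812675 -0.61356544] 87.6766256657683
```

View pics/top0.png

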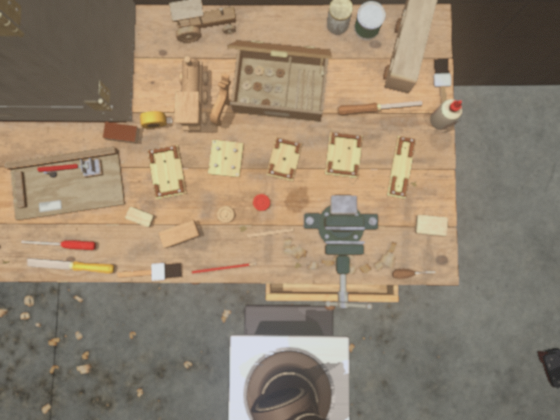

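View pics/side0.png

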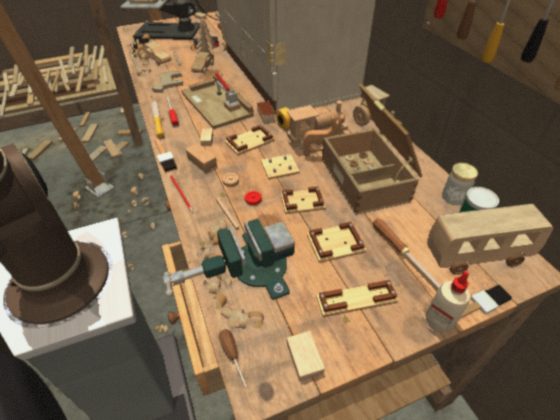

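Run:
```python
from h import *
im=cv2.imread('pics/top0.png'); c=cv2.resize(im[135:255,110:250],(700,600),interpolation=cv2.INTER_CUBIC)
cv2.imwrite('pics/c1.png',c)
m=load('top0')
for n,uv,z in [('cab',(140,217),20),('chas',(180,233.5),35),('wheel',(227,214),14),('red',(262,203),14),('axle',(270,232),9),('bed',(432,225),25),
 ('nch',(167,171),9),('nwh',(226,158),9),('ncab',(285,158),9),('nbed',(345,155),9),('nax',(402,166),9),('viseL',(305,221),100),('viseR',(378,221),100),('viseT',(343,196),100)]:
    print(n,atz(m,uv,z).round())
```

```text
cab [468. 413.  20.]
chas [422. 299.  35.]
wheel [478. 175.  14.]
red [509.  78.  14.]
axle [430.  55.   9.]
bed [ 452. -383.   25.]
nch [598. 346.   9.]
nwh [636. 181.   9.]
ncab [637.  15.   9.]
nbed [ 647. -152.    9.]
nax [ 616. -310.    9.]
viseL [454. -38. 100.]
viseR [ 456. -226.  100.]
viseT [ 520. -137.  100.]
```

View pics/c1.png

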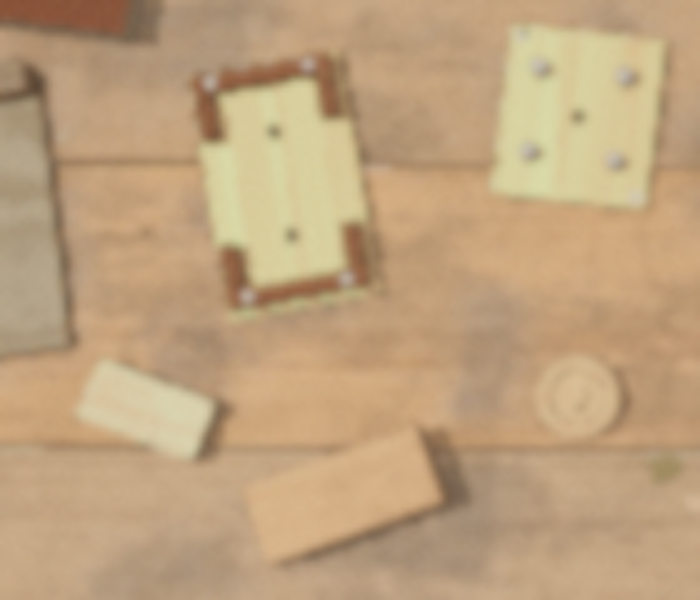

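```bash
cat >> h.py <<'E'
def go(x,y,z,yaw=0):
    "row to reach TCP x,y,z (mm) pointing down with tool-x at world yaw (deg)"
    s=manip.sense();R=np.array(s['ee_rot']);d=R.T@(np.array([x,y,z])-np.array(s['eef_pos']))/1000
    c,n=np.cos(np.radians(yaw)),np.sin(np.radians(yaw))
    T=np.array([[c,n,0],[n,-c,0],[0,0,-1.]]); r=np.degrees(cv2.Rodrigues(R.T@T)[0].ravel())
    print('row',d.round(4).tolist(),r.round(2).tolist(),'rows',max(np.linalg.norm(d)/.0417,np.linalg.norm(r)/7.16).round(1))
E
python3 -c "
from h import *; go(450,-330,300,0)"
python3 -m pendant '[0.35,-0.189,0.002,0,0,15,1,0.35,-0.189,0.002,0,0,15,1,0.35,-0.189,0.002,0,0,15,1,0.35,-0.189,0.002,0,0,15,1,0.35,-0.189,0.002,0,0,15,1,0.35,-0.189,0.002,0,0,15,1,0.35,-0.189,0.002,0,0,15,1,0.35,-0.189,0.002,0,0,15,1,0.35,-0.189,0.002,0,0,15,1,0.35,-0.189,0.002,0,0,15,1,0.35,-0.189,0.002,0,0,15,1,0.35,-0.189,0.002,0,0,15,1,0.35,-0.189,0.002,0,0,15,1,0.35,-0.189,0.002,0,0,15,1]'
python3 -c "
from h import *; save('wrist','w1'); go(500,-150,300,0)"
```

```text
row [0.3493, -0.1895, 0.0022] [-0.07, 0.01, 15.0] rows 9.5
clock: 1.32
eef_pos: [449.6, -332.0, 300.5]
ee_rot: [[1.0, -0.002, -0.001], [-0.003, -1.0, -0.0], [-0.001, 0.0, -1.0]]
contact_force: [-1.2, -0.2, -0.0]
finger_gap: 88.0
finger_force: 0.0
row [0.0499, -0.1821, 0.0004] [0.02, 0.04, -0.16] rows 4.5
```

View pics/w1.png

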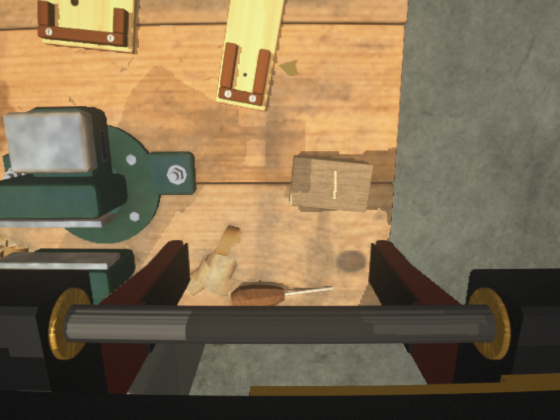

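```bash
python3 -m pendant '[0.01,0,-0.12,0,0,0,1,0.01,0,-0.12,0,0,0,1,0.01,0,-0.12,0,0,0,1,0.01,0,-0.12,0,0,0,1,0.01,0,-0.12,0,0,0,1,0.01,0,-0.12,0,0,0,1]'|sed -n 2p
python3 -c "
from h import *; save('wrist','a1')"
python3 -m pendant '[0,-0.2,0,0,0,0,1,0,-0.2,0,0,0,0,1,0,-0.2,0,0,0,0,1,0,-0.2,0,0,0,0,1,0,-0.2,0,0,0,0,1,0,-0.2,0,0,0,0,1,0,-0.2,0,0,0,0,1]'|sed -n 2p
python3 -c "
from h import *; save('wrist','a2')"
python3 -m pendant '[0,-0.2,0,0,0,0,1,0,-0.2,0,0,0,0,1,0,-0.2,0,0,0,0,1,0,-0.2,0,0,0,0,1,0,-0.2,0,0,0,0,1,0,-0.2,0,0,0,0,1,0,-0.2,0,0,0,0,1]'|sed -n 2p
python3 -c "
from h import *; save('wrist','a3')"
python3 -m pendant '[0,-0.2,0,0,0,0,1,0,-0.2,0,0,0,0,1,0,-0.2,0,0,0,0,1,0,-0.2,0,0,0,0,1,0,-0.2,0,0,0,0,1,0,-0.2,0,0,0,0,1,0,-0.2,0,0,0,0,1]'|sed -n 1,4p
python3 -c "
from h import *; save('wrist','a4')"
```

```text
eef_pos: [459.9, -331.3, 420.0]
eef_pos: [460.4, -129.0, 419.5]
eef_pos: [461.1, 69.4, 419.8]
clock: 3.77
eef_pos: [461.8, 268.8, 419.5]
ee_rot: [[1.0, 0.0, -0.002], [0.0, -1.0, -0.001], [-0.002, 0.001, -1.0]]
contact_force: [0.8, -0.6, -0.8]
```

View pics/a1.png

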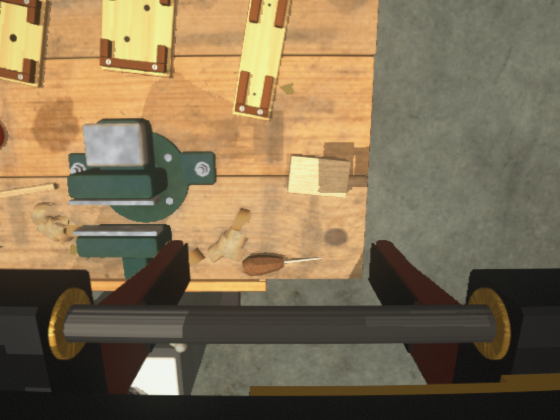

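View pics/a3.png

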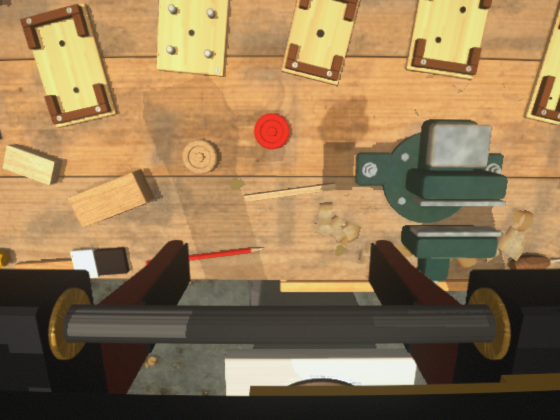

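View pics/a4.png

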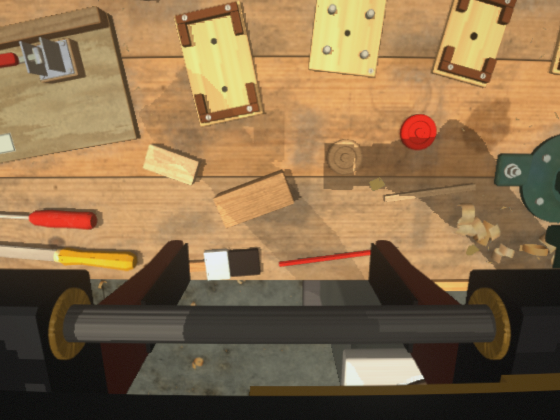

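```bash
python3 -m pendant '[0.1,0,0,0,0,0,1,0.1,0,0,0,0,0,1,0.1,0,0,0,0,0,1,0.1,0,0,0,0,0,1,0.1,0,0,0,0,0,1]'|sed -n 2p
python3 -c "
from h import *; save('wrist','b4')"
python3 -m pendant '[0,0.2,0,0,0,0,1,0,0.2,0,0,0,0,1,0,0.2,0,0,0,0,1,0,0.2,0,0,0,0,1,0,0.2,0,0,0,0,1,0,0.2,0,0,0,0,1,0,0.2,0,0,0,0,1]'|sed -n 2p
python3 -c "
from h import *; save('wrist','b3')"
python3 -m pendant '[0,0.2,0,0,0,0,1,0,0.2,0,0,0,0,1,0,0.2,0,0,0,0,1,0,0.2,0,0,0,0,1,0,0.2,0,0,0,0,1,0,0.2,0,0,0,0,1,0,0.2,0,0,0,0,1]'|sed -n 2p
python3 -c "
from h import *; save('wrist','b2')"
python3 -m pendant '[0,0.2,0,0,0,0,1,0,0.2,0,0,0,0,1,0,0.2,0,0,0,0,1,0,0.2,0,0,0,0,1,0,0.2,0,0,0,0,1,0,0.2,0,0,0,0,1,0,0.2,0,0,0,0,1]'|sed -n 1,4p
python3 - <<'E'
from h import *
save('wrist','b1')
ims=[cv2.imread(f'pics/{n}.png') for n in('b3','b1')]
out=[]
for im in ims:
    hsv=cv2.cvtColor(im,cv2.COLOR_BGR2HSV); h,s,v=cv2.split(hsv)
    mk=(((h<14)|(h>170))&(s>110)&(v<140)&(v>30)).astype(np.uint8)
    c,_=cv2.findContours(mk[:300],cv2.RETR_EXTERNAL,cv2.CHAIN_APPROX_NONE)
    big=cv2.resize(im[:210],(800,300)); 
    for k in c:
        if cv2.contourArea(k)>20: cv2.polylines(big,[(k*np.array([800/560,300/210])).astype(int)],1,(255,0,0),1)
    out.append(big)
cv2.imwrite('pics/m1.png',np.vstack(out))
E
```

```text
eef_pos: [562.4, 266.2, 419.5]
eef_pos: [559.9, 66.6, 421.4]
eef_pos: [560.7, -130.8, 420.6]
clock: 6.13
eef_pos: [561.5, -329.7, 420.1]
ee_rot: [[1.0, 0.0, -0.0], [0.0, -1.0, 0.001], [-0.0, -0.001, -1.0]]
contact_force: [0.5, 1.0, 0.6]
```

View pics/m1.png

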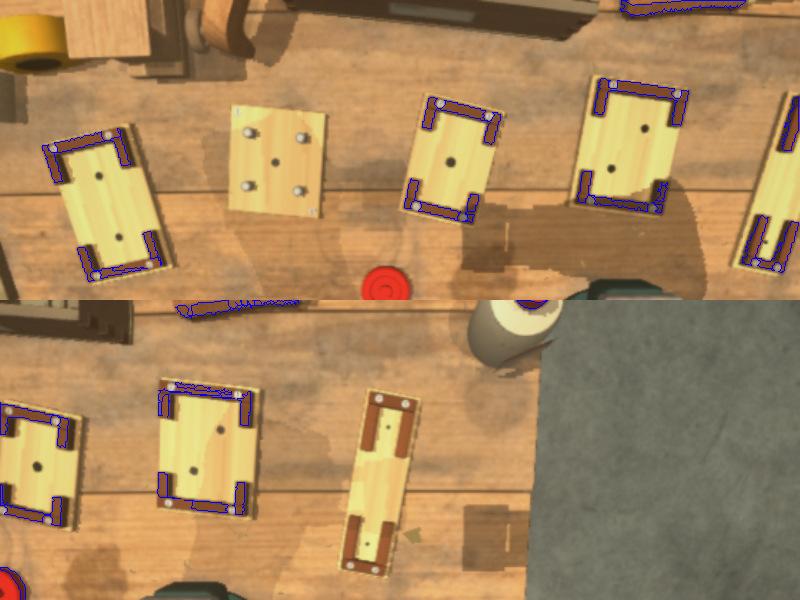

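```bash
cat > fit.py <<'E'
from h import *
from scipy.optimize import minimize
nests={'chassis':(112,57,60,(598,346,100)),'bed':(92,62,48,(647,-152,90)),'cab':(82,47,44,(637,15,80)),'axle':(142,21,60,(616,-310,85))}
views={n:(cv2.GaussianBlur(cv2.cvtColor(cv2.imread(f'pics/{n}.png'),cv2.COLOR_BGR2GRAY),(3,3),0).astype(np.float32),load(n)) for n in('a1','a2','a3','a4','b1','b2','b3','b4')}
def projs(m,P):
    p,_=cv2.projectPoints(P,m['rvec'].astype(float),m['tvec'].astype(float),m['mtx'].astype(float),np.array([float(m['k1']),0,0,0])); return p[:,0].astype(np.float32)
def score(p,L,W,G,use,zp=9.):
    g=np.stack(np.meshgrid(np.arange(-L/2-14,L/2+14.1,1.5),np.arange(-W/2-14,W/2+14.1,1.5)),-1).reshape(-1,2)
    ax,ay=abs(g[:,0]),abs(g[:,1]); inseat=(ax<L/2)&(ay<W/2); outer=(ax<L/2+11)&(ay<W/2+11)
    fence=outer&~inseat&((ax>G/2))
    c,s=np.cos(np.radians(p[2])),np.sin(np.radians(p[2])); w=g@np.array([[c,s],[-s,c]])+p[:2]
    P=np.c_[w,np.where(fence,zp+12,zp)]; tot=0
    for n in use:
        im,m=views[n]; q=projs(m,P); v=cv2.remap(im,q[:,:1].copy(),q[:,1:].copy(),cv2.INTER_LINEAR).ravel()
        tot+=v[~fence].mean()-v[fence].mean()
    return -tot/len(use)
if __name__=='__main__':
  for k,(L,W,G,p0) in nests.items():
    use=[]
    for n,(im,m) in views.items():
        c,s=np.cos(np.radians(p0[2])),np.sin(np.radians(p0[2]))
        cr=np.array([[p0[0]+c*a*(L/2+20)-s*b*(W/2+20),p0[1]+s*a*(L/2+20)+c*b*(W/2+20),9.] for a in(-1,1) for b in(-1,1)])
        q=projs(m,cr)
        if (q[:,0]>2).all()&(q[:,0]<558).all()&(q[:,1]>2).all()&(q[:,1]<235).all(): use.append(n)
    best=None
    for y0 in np.arange(-20,21,10):
      for dx in(-8,0,8):
       for dy in (-8,0,8):
        f=score((p0[0]+dx,p0[1]+dy,p0[2]+y0),L,W,G,use)
        if best is None or f<best[0]: best=(f,(p0[0]+dx,p0[1]+dy,p0[2]+y0))
    ini=np.array([best[1]]+[np.array(best[1])+d for d in ([5,0,0],[0,5,0],[0,0,5])])
    r=minimize(score,best[1],args=(L,W,G,use),method='Nelder-Mead',options=dict(initial_simplex=ini,xatol=.05,fatol=.01))
    zs=np.arange(-3,22,3); bz=zs[np.argmin([minimize(score,r.x,args=(L,W,G,use,z),method='Nelder-Mead',options=dict(xatol=.2,fatol=.05)).fun for z in zs])]
    print(k,r.x.round(1),round(r.fun,1),use,'plate z',bz,[minimize(score,r.x,args=(L,W,G,[n]),method='Nelder-Mead').x.round(1).tolist() for n in use])
  a3=cv2.imread('pics/a3.png');a1=cv2.imread('pics/a1.png');o=np.zeros((555,690,3),np.uint8)
  R=lambda c:cv2.resize(c,None,fx=3,fy=3,interpolation=cv2.INTER_CUBIC)
  o[:360,:690]=R(a3[110:230,:230]);o[360:480,:330]=R(a3[170:210,235:345]);o[360:555,350:650]=R(a1[140:205,275:375])
  cv2.imwrite('pics/c2.png',o)
E
python3 fit.py
```

```text
chassis [597.  344.1 100.4] -41.9 ['a3', 'a4', 'b3', 'b4'] plate z -3 [[601.2, 353.6, 92.4], [596.6, 343.8, 101.3], [592.5, 352.1, 105.9], [598.3, 343.5, 101.0]]
bed [ 648.  -148.7  130.4] -54.9 ['b1', 'b2', 'b3'] plate z 21 [[648.6, -150.5, 134.3], [648.2, -148.7, 127.8], [647.4, -146.5, 134.7]]
cab [635.   18.6  77.1] -45.9 ['b2', 'b3', 'b4'] plate z 0 [[635.3, 17.1, 77.7], [634.1, 18.3, 76.6], [635.7, 21.4, 76.1]]
axle [ 607.9 -313.3  104. ] -26.4 ['a1', 'a2', 'b1', 'b2'] plate z -3 [[606.8, -316.1, 104.4], [606.6, -314.0, 104.8], [610.0, -316.2, 104.3], [613.3, -303.6, 98.2]]
```

View pics/c2.png

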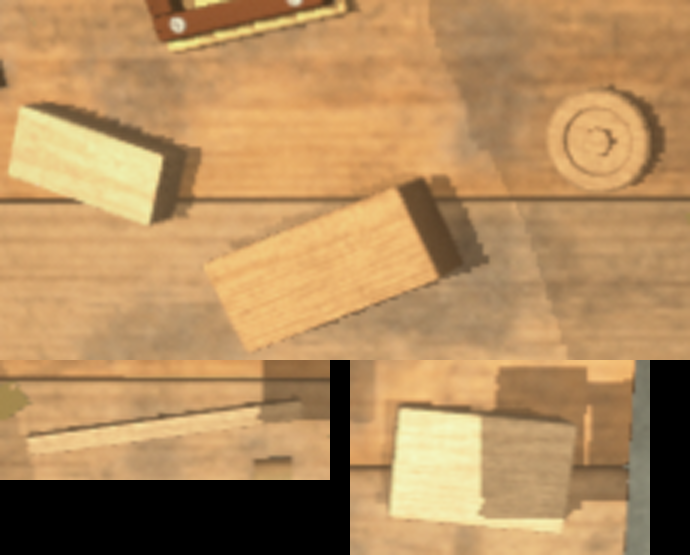

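```bash
sed -i "s/(598,346,100)/(598,346,15)/;s/(647,-152,90)/(647,-152,-10)/;s/(637,15,80)/(637,15,-13)/;s/(616,-310,85)/(616,-310,-10)/" fit.py; python3 fit.py
cat > blk.py <<'E'
from h import *
A=lambda L:[(u/3,v/3+110) for u,v in L]; B=lambda L:[(u/3+235,(v-360)/3+170) for u,v in L]; C=lambda L:[((u-350)/3+275,(v-360)/3+140) for u,v in L]
O={'cab':('a3','a4',20,A([(24,107),(163,155),(150,223),(10,175)])),'chassis':('a3','a4',35,A([(205,267),(400,188),(437,277),(252,350)])),
'wheel':('a3','a4',14,A([(599,139)])),'axle':('a3','a2',9,B([(28,437),(299,400),(301,414),(30,453)])),'bed':('a1','a2',25,C([(400,405),(575,422),(563,530),(390,518)])),
'wnest':('b3','b2',21,[(u*.7,v*.7) for u,v in[(250,132),(303,137),(300,191),(248,186)]])}
for k,(n1,n2,z,px) in O.items():
    m1,m2=load(n1),load(n2); g1,g2=[cv2.imread(f'pics/{n}.png',0) for n in(n1,n2)]
    P=np.array([atz(m1,u,z) for u in px]); zz=[]
    cen=P.mean(0); c2=proj(m2,cen); c1=proj(m1,cen); hw=12 if k=='wheel' else 10
    for u in px:
        u=np.array(u); e=proj(m2,atz(m1,u,z)); x,y=u.round().astype(int); T=g1[y-hw:y+hw+1,x-hw:x+hw+1]
        X,Y=e.round().astype(int); S=20; x0,y0=max(X-hw-S,0),max(Y-hw-4,0); I=g2[y0:Y+hw+5,x0:X+hw+S+1]
        if T.shape!=(2*hw+1,)*2 or I.shape[1]<2*hw+1: continue
        r=cv2.matchTemplate(I,T,cv2.TM_CCOEFF_NORMED); _,mx,_,l=cv2.minMaxLoc(r)
        dx=0
        if 0<l[0]<r.shape[1]-1: a,b,c=r[l[1],l[0]-1:l[0]+2]; dx=.5*(a-c)/(a-2*b+c)
        p,err=tri(m1,u,m2,(x0+l[0]+hw+dx+u[0]-x,y0+l[1]+hw+u[1]-y)); zz.append((round(p[2],1),round(err,1),round(float(mx),2)))
    print(k,'centre',cen.round(1),'z/err/corr',zz)
    if len(P)==4:
        s=[np.linalg.norm(P[i]-P[i-1]).round(1) for i in range(4)]; ll=(P[1]-P[0]+P[2]-P[3]); ww=P[3]-P[0]+P[2]-P[1]
        print('  sides',s,'edge yaws',np.degrees(np.arctan2(ll[1],ll[0])).round(1),np.degrees(np.arctan2(ww[1],ww[0])).round(1))
E
python3 blk.py
```

```text
chassis [597.4 344.9  11.5] -89.6 ['b3', 'b4'] plate z 3 [[597.5, 343.8, 11.4], [597.3, 345.6, 11.5]]
bed [ 647.7 -148.9   -6.9] -94.6 ['b1', 'b2', 'b3'] plate z 3 [[647.8, -151.4, -7.0], [647.6, -149.1, -6.9], [647.4, -146.5, -7.1]]
cab [635.1  18.  -13.3] -81.1 ['b2', 'b3', 'b4'] plate z 3 [[635.2, 15.8, -13.1], [635.1, 18.1, -13.4], [635.0, 20.2, -12.9]]
axle [ 613.9 -307.9  -10.7] -78.3 ['b1', 'b2'] plate z 3 [[614.1, -308.8, -10.8], [613.8, -306.2, -10.8]]
cab centre [469.1 414.4  20. ] z/err/corr [(np.float64(15.6), np.float64(0.3), 0.95), (np.float64(21.1), np.float64(1.6), 0.94)]
  sides [np.float64(33.4), np.float64(66.6), np.float64(33.3), np.float64(68.1)] edge yaws -109.6 159.4
chassis centre [422.4 301.6  35. ] z/err/corr [(np.float64(25.3), np.float64(2.2), 0.5), (np.float64(31.4), np.float64(1.1), 0.8), (np.float64(31.4), np.float64(0.6), 0.81), (np.float64(32.6), np.float64(0.3), 0.73)]
  sides [np.float64(42.5), np.float64(99.9), np.float64(42.2), np.float64(96.0)] edge yaws -69.1 -159.7
wheel centre [478.9 177.8  14. ] z/err/corr [(np.float64(-16.8), np.float64(2.4)
[... 267 characters left out ...]
 np.float64(6.7), np.float64(128.1)] edge yaws -81.8 -172.2
bed centre [ 452.  -384.2   25. ] z/err/corr [(np.float64(21.2), np.float64(0.0), 0.79), (np.float64(35.8), np.float64(0.5), 0.55), (np.float64(67.6), np.float64(5.2), 0.16), (np.float64(25.9), np.float64(0.5), 0.87)]
  sides [np.float64(51.0), np.float64(78.0), np.float64(49.0), np.float64(78.8)] edge yaws -94.9 175.7
wnest centre [636.2 179.2  21. ] z/err/corr [(np.float64(15.3), np.float64(0.6), 0.91), (np.float64(15.1), np.float64(0.1), 0.89), (np.float64(15.7), np.float64(0.6), 0.92), (np.float64(15.4), np.float64(0.4), 0.92)]
  sides [np.float64(48.2), np.float64(48.2), np.float64(48.3), np.float64(48.3)] edge yaws -96.0 173.9
```

```bash
python3 -c "
from h import *; print(np.round(manip.sense()['joint_positions'],2)); go(451,-385,250,85.4); go(451,-385,250,-94.6)"
```

```text
[ 0.67  0.41 -0.33  1.34  0.13  1.41 -1.22]
row [-0.1113, 0.0571, 0.1703] [-0.07, -0.1, -85.23] rows 11.9
row [-0.1113, 0.0571, 0.1703] [-0.1, 0.07, 94.77] rows 13.2
```

```bash
python3 -m pendant '[-0.111,0.057,0.12,0,0,-85.2,0.7,-0.111,0.057,0.12,0,0,-85.2,0.7,-0.111,0.057,0.12,0,0,-85.2,0.7,-0.111,0.057,0.12,0,0,-85.2,0.7,-0.111,0.057,0.12,0,0,-85.2,0.7,-0.111,0.057,0.12,0,0,-85.2,0.7,-0.111,0.057,0.12,0,0,-85.2,0.7,-0.111,0.057,0.12,0,0,-85.2,0.7,-0.111,0.057,0.12,0,0,-85.2,0.7,-0.111,0.057,0.12,0,0,-85.2,0.7,-0.111,0.057,0.12,0,0,-85.2,0.7,-0.111,0.057,0.12,0,0,-85.2,0.7,-0.111,0.057,0.12,0,0,-85.2,0.7,-0.111,0.057,0.12,0,0,-85.2,0.7]'|sed -n 1,3p
cat > ov.py <<'E'
from h import *
import sys
def ov(fn,boxes):
    m=load(fn); im=cv2.imread(f'pics/{fn}.png')
    for x,y,yaw,L,W,z in boxes:
        c,s=np.cos(np.radians(yaw)),np.sin(np.radians(yaw))
        q=np.array([proj(m,(x+c*a*L/2-s*b*W/2,y+s*a*L/2+c*b*W/2,z)) for a,b in((1,1),(1,-1),(-1,-1),(-1,1))])
        cv2.polylines(im,[(q*16).round().astype(int)],1,(255,0,255),1,cv2.LINE_AA,4)
    cv2.imwrite(f'pics/{fn}_o.png',im)
E
python3 -c "
from ov import *; save('wrist','p1'); ov('p1',[(451,-385,85.4,80,50,25)]); go(451,-385,84,85.4)"
```

```text
clock: 7.35
eef_pos: [451.3, -385.2, 301.2]
ee_rot: [[0.083, 0.997, 0.001], [0.997, -0.083, 0.0], [0.0, 0.001, -1.0]]
row [0.0006, -0.0002, 0.2171] [0.04, -0.01, -0.25] rows 5.2
```

View pics/p1_o.png

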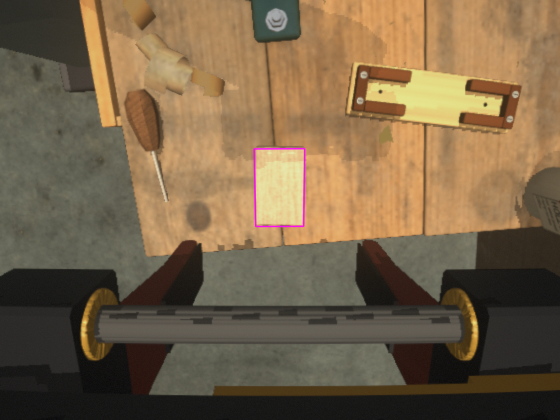

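```bash
python3 -m pendant '[0,0,0.04,0,0,0,0.7,0,0,0.08,0,0,0,0.7,0,0,0.12,0,0,0,0.7,0,0,0.155,0,0,0,0.7,0,0,0.185,0,0,0,0.7,0,0,0.205,0,0,0,0.7,0,0,0.217,0,0,0,0.7,0,0,0.217,0,0,0,0.7,0,0,0.217,0,0,0,-1,0,0,0.217,0,0,0,-1,0,0,0.217,0,0,0,-1,0,0,0.217,0,0,0,-1,0,0,0.217,0,0,0,-1,0,0,0.217,0,0,0,-1]' 25
python3 -c "
from h import *; go(648,-149.3,230,-7)"
```

```text
clock: 8.57
eef_pos: [450.4, -387.8, 84.6]
ee_rot: [[0.084, 0.996, 0.001], [0.996, -0.084, -0.001], [-0.001, 0.001, -1.0]]
contact_force: [-0.4, 0.7, 7.0]
finger_gap: 49.9
finger_force: 25.0
row [0.2541, 0.1771, -0.1454] [0.1, -0.02, 92.18] rows 12.9
```

```bash
python3 -m pendant '[0,0,-0.04,0,0,0,-1,0,0,-0.08,0,0,0,-1,0.04,0.03,-0.12,0,0,10,-1,0.252,0.174,-0.13,0,0,92.2,-1,0.252,0.174,-0.13,0,0,92.2,-1,0.252,0.174,-0.13,0,0,92.2,-1,0.252,0.174,-0.13,0,0,92.2,-1,0.252,0.174,-0.13,0,0,92.2,-1,0.252,0.174,-0.13,0,0,92.2,-1,0.252,0.174,-0.13,0,0,92.2,-1,0.252,0.174,-0.13,0,0,92.2,-1,0.252,0.174,-0.13,0,0,92.2,-1,0.252,0.174,-0.13,0,0,92.2,-1,0.252,0.174,-0.13,0,0,92.2,-1,0.252,0.174,-0.13,0,0,92.2,-1,0.252,0.174,-0.13,0,0,92.2,-1,0.252,0.174,-0.13,0,0,92.2,-1,0.252,0.174,-0.13,0,0,92.2,-1]'
python3 -c "
from ov import *; save('wrist','p2');go(645.2,-149,93.5,-7)"
```

```text
clock: 10.07
eef_pos: [644.3, -150.9, 213.6]
ee_rot: [[0.993, -0.118, -0.0], [-0.118, -0.993, 0.0], [-0.0, 0.0, -1.0]]
contact_force: [-0.4, -1.4, -1.2]
finger_gap: 49.6
finger_force: 25.0
row [0.0007, -0.0021, 0.12] [-0.0, 0.01, 0.17] rows 2.9
```

```bash
python3 -m pendant '[0.001,-0.002,0.03,0,0,0,-1,0.001,-0.002,0.06,0,0,0,-1,0.001,-0.002,0.085,0,0,0,-1,0.001,-0.002,0.1,0,0,0,-1,0.001,-0.002,0.108,0,0,0,-1,0.001,-0.002,0.114,0,0,0,-1,0.001,-0.002,0.117,0,0,0,-1,0.001,-0.002,0.119,0,0,0,-1,0.001,-0.002,0.12,0,0,0,-1,0.001,-0.002,0.12,0,0,0,-1]'
python3 -c "
from ov import *; go(645.2,-149,93.5,-7)"
```

```text
clock: 10.95
eef_pos: [646.0, -149.2, 94.5]
ee_rot: [[0.993, -0.122, 0.001], [-0.122, -0.993, -0.0], [0.001, 0.0, -1.0]]
contact_force: [0.1, -0.0, -2.1]
finger_gap: 50.1
finger_force: 25.0
row [-0.0009, -0.0001, 0.001] [0.01, -0.07, 0.01] rows 0.0
```

```bash
python3 -m pendant '[-0.001,0,0.0005,0,0,0,-1,-0.001,0,0.001,0,0,0,-1,-0.001,0,0.001,0,0,0,-1]'
python3 -c "
from ov import *; go(645.2,-149,93.5,-7)"
```

```text
clock: 11.2
eef_pos: [644.9, -149.1, 93.7]
ee_rot: [[0.993, -0.122, 0.001], [-0.122, -0.993, -0.0], [0.001, 0.0, -1.0]]
contact_force: [-1.5, -0.3, 4.7]
finger_gap: 49.9
finger_force: 25.0
row [0.0003, -0.0001, 0.0002] [0.01, -0.06, 0.0] rows 0.0
```

```bash
python3 -m pendant '[0,0,0,0,0,0,0.6,0,0,0,0,0,0,0.6,0,0,0,0,0,0,0.6,0,0,0,0,0,0,0.6,0,0,-0.02,0,0,0,0.6,0,0,-0.06,0,0,0,0.6,0,0,-0.1,0,0,0,0.6,0,0,-0.14,0,0,0,0.6,0,0,-0.18,0,0,0,0.6,0,0,-0.21,0,0,0,0.6,0,0,-0.21,0,0,0,0.6]'|sed -n 2,5p
python3 -c "
from ov import *; save('wrist','p3');ov('p3',[(648,-149.3,-7,80,50,34),(648,-149.3,-7,92,62,9)]);go(427.4,55,300,98)"
```

```text
eef_pos: [647.0, -149.3, 310.6]
ee_rot: [[0.992, -0.122, 0.011], [-0.122, -0.993, -0.002], [0.011, 0.001, -1.0]]
contact_force: [0.5, -0.4, -0.0]
finger_gap: 70.1
row [-0.242, -0.176, 0.0051] [0.4, -0.27, -105.01] rows 14.7
```

View pics/p3_o.png

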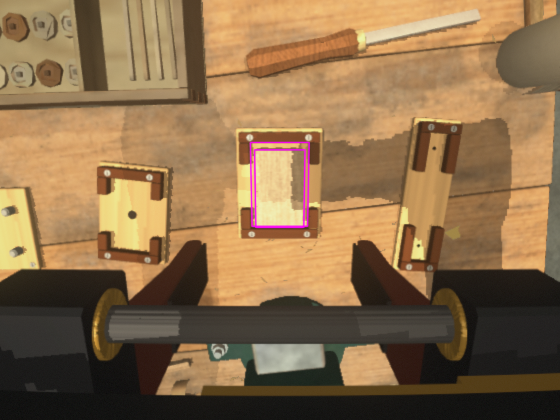

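```bash
python3 -m pendant '[-0.242,-0.176,0.005,0,0,-105,0,-0.242,-0.176,0.005,0,0,-105,0,-0.242,-0.176,0.005,0,0,-105,0,-0.242,-0.176,0.005,0,0,-105,0,-0.242,-0.176,0.005,0,0,-105,0,-0.242,-0.176,0.005,0,0,-105,0,-0.242,-0.176,0.005,0,0,-105,0,-0.242,-0.176,0.005,0,0,-105,0,-0.242,-0.176,0.005,0,0,-105,0,-0.242,-0.176,0.005,0,0,-105,0,-0.242,-0.176,0.005,0,0,-105,0,-0.242,-0.176,0.005,0,0,-105,0,-0.242,-0.176,0.005,0,0,-105,0,-0.242,-0.176,0.005,0,0,-105,0,-0.242,-0.176,0.005,0,0,-105,0,-0.242,-0.176,0.005,0,0,-105,0,-0.242,-0.176,0.005,0,0,-105,0]'|sed -n 1,5p
python3 -c "
from ov import *; save('wrist','p4');ov('p4',[(427.4,55,98.2,130,9,9)]);go(427.4,55,82.5,98)
im=cv2.imread('pics/p4_o.png');cv2.imwrite('pics/p4_c.png',cv2.resize(im[80:280,130:430],None,fx=2.6,fy=2.6))"
```

```text
clock: 13.58
eef_pos: [425.5, 55.0, 296.9]
ee_rot: [[-0.136, 0.991, -0.001], [0.991, 0.136, 0.0], [0.0, -0.001, -1.0]]
contact_force: [-0.0, -0.5, 0.2]
finger_gap: 43.9
row [-0.0003, 0.0021, 0.2145] [-0.07, -0.01, -0.19] rows 5.1
```

View pics/p4_c.png

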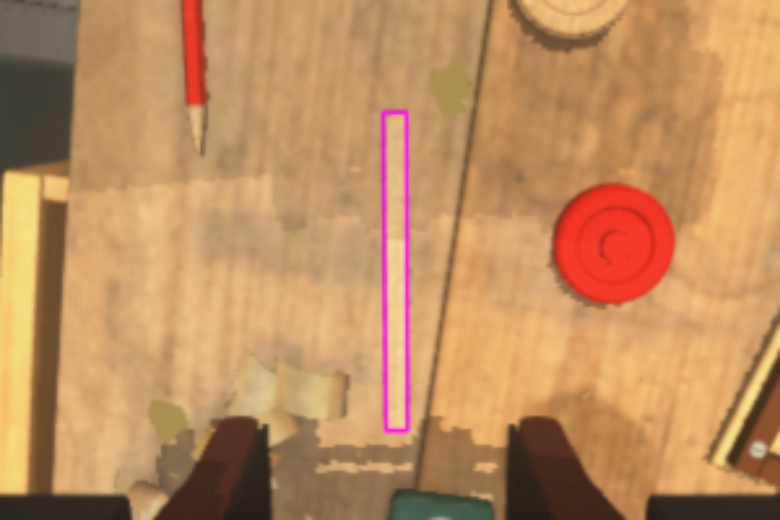

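```bash
python3 -m pendant '[0,0.002,0.04,0,0,0,0,0,0.002,0.08,0,0,0,0,0,0.002,0.12,0,0,0,0,0,0.002,0.155,0,0,0,0,0,0.002,0.185,0,0,0,0,0,0.002,0.203,0,0,0,0,0,0.002,0.212,0,0,0,0,0,0.002,0.214,0,0,0,0,0,0.002,0.214,0,0,0,0,0,0.002,0.214,0,0,0,-1,0,0.002,0.214,0,0,0,-1,0,0.002,0.214,0,0,0,-1,0,0.002,0.214,0,0,0,-1,0,0.002,0.214,0,0,0,-1,0,0.002,0.214,0,0,0,-1]' 20
python3 -c "
from h import *; go(613.9,-308.6,300,-10.7)"
```

```text
clock: 14.88
eef_pos: [428.1, 55.4, 84.0]
ee_rot: [[-0.139, 0.99, 0.001], [0.99, 0.139, -0.0], [-0.0, 0.001, -1.0]]
contact_force: [-0.5, -0.7, 3.6]
finger_gap: 9.0
finger_force: 20.0
row [-0.3863, 0.1336, -0.2158] [0.04, -0.04, 108.68] rows 15.2
```

```bash
python3 -m pendant '[0,0,-0.04,0,0,0,-1,0,0,-0.08,0,0,0,-1,0,0,-0.12,0,0,0,-1,0,0,-0.16,0,0,0,-1,-0.386,0.134,-0.216,0,0,108.7,-1,-0.386,0.134,-0.216,0,0,108.7,-1,-0.386,0.134,-0.216,0,0,108.7,-1,-0.386,0.134,-0.216,0,0,108.7,-1,-0.386,0.134,-0.216,0,0,108.7,-1,-0.386,0.134,-0.216,0,0,108.7,-1,-0.386,0.134,-0.216,0,0,108.7,-1,-0.386,0.134,-0.216,0,0,108.7,-1,-0.386,0.134,-0.216,0,0,108.7,-1,-0.386,0.134,-0.216,0,0,108.7,-1,-0.386,0.134,-0.216,0,0,108.7,-1,-0.386,0.134,-0.216,0,0,108.7,-1,-0.386,0.134,-0.216,0,0,108.7,-1,-0.386,0.134,-0.216,0,0,108.7,-1,-0.386,0.134,-0.216,0,0,108.7,-1,-0.386,0.134,-0.216,0,0,108.7,-1]'
python3 -c "
from h import *; go(613.9,-308.6,120,-10.7)"
```

```text
clock: 16.55
eef_pos: [614.2, -308.0, 299.3]
ee_rot: [[0.982, -0.191, -0.001], [-0.191, -0.982, 0.0], [-0.001, -0.0, -1.0]]
contact_force: [-0.4, -0.2, -1.1]
finger_gap: 8.7
finger_force: 20.0
row [-0.0, 0.0007, 0.1793] [-0.01, 0.04, -0.33] rows 4.3
```

```bash
python3 -m pendant '[0,0.001,0.04,0,0,0,-1,0,0.001,0.08,0,0,0,-1,0,0.001,0.12,0,0,0,-1,0,0.001,0.155,0,0,0,-1,0,0.001,0.175,0,0,0,-1,0,0.001,0.187,0,0,0,-1,0,0.001,0.193,0,0,0,-1,0,0.001,0.196,0,0,0,-1,0,0.001,0.196,0,0,0,-1]'
python3 -c "
from ov import *; go(613.9,-308.6,93,-10.7)"
```

```text
clock: 17.3
eef_pos: [614.6, -309.4, 104.4]
ee_rot: [[0.983, -0.185, 0.001], [-0.185, -0.983, -0.0], [0.001, 0.0, -1.0]]
contact_force: [-0.7, -0.1, -0.1]
finger_gap: 8.6
finger_force: 20.0
row [-0.0008, -0.0007, 0.0114] [0.01, -0.06, 0.04] rows 0.3
```

```bash
python3 -m pendant '[-0.001,-0.001,0.005,0,0,0,-1,-0.001,-0.001,0.009,0,0,0,-1,-0.001,-0.001,0.011,0,0,0,-1,-0.001,-0.001,0.0115,0,0,0,-1,-0.001,-0.001,0.0115,0,0,0,-1]'
python3 -c "
from ov import *; go(613.9,-308.6,93,-10.7)"
```

```text
clock: 17.72
eef_pos: [613.5, -308.0, 93.1]
ee_rot: [[0.983, -0.185, 0.001], [-0.185, -0.983, -0.0], [0.001, 0.0, -1.0]]
contact_force: [-2.5, 1.1, 3.9]
finger_gap: 8.6
finger_force: 20.0
row [0.0005, 0.0005, 0.0001] [0.01, -0.05, 0.01] rows 0.0
```

```bash
python3 -m pendant '[0,0,0,0,0,0,0,0,0,0,0,0,0,0,0,0,0,0,0,0,0,0,0,0,0,0,0,0,0,0,0,0,0,0,0,0,0,-0.02,0,0,0,0,0,0,-0.06,0,0,0,0,0,0,-0.1,0,0,0,0,0,0,-0.14,0,0,0,0,0,0,-0.18,0,0,0,0,0,0,-0.207,0,0,0,0,0,0,-0.207,0,0,0,0]'|sed -n 2,5p
python3 -c "
from ov import *; save('wrist','p5');ov('p5',[(613.9,-308.6,-10.7,142,21,9),(613.9,-308.6,-10.7,130,9,18)]);go(478.3,179.1,300,-6)"
```

```text
eef_pos: [615.4, -309.0, 306.9]
ee_rot: [[0.983, -0.186, 0.01], [-0.186, -0.983, -0.004], [0.011, 0.002, -1.0]]
contact_force: [0.6, -0.7, 0.2]
finger_gap: 43.8
row [-0.2244, -0.4539, 0.0011] [0.11, -0.39, -4.71] rows 12.1
```

```bash
python3 -m pendant '[-0.224,-0.454,0,0,0,-4.7,0.5,-0.224,-0.454,0,0,0,-4.7,0.5,-0.224,-0.454,0,0,0,-4.7,0.5,-0.224,-0.454,0,0,0,-4.7,0.5,-0.224,-0.454,0,0,0,-4.7,0.5,-0.224,-0.454,0,0,0,-4.7,0.5,-0.224,-0.454,0,0,0,-4.7,0.5,-0.224,-0.454,0,0,0,-4.7,0.5,-0.224,-0.454,0,0,0,-4.7,0.5,-0.224,-0.454,0,0,0,-4.7,0.5,-0.224,-0.454,0,0,0,-4.7,0.5,-0.224,-0.454,0,0,0,-4.7,0.5,-0.224,-0.454,0,0,0,-4.7,0.5,-0.224,-0.454,0,0,0,-4.7,0.5,-0.224,-0.454,0,0,0,-4.7,0.5]'|sed -n 1,5p
python3 - <<'E'
from ov import *
save('wrist','p6'); ov('p6',[(478.3,179.1,-6,48,48,14),(636.3,180.5,-6,48,48,21)])
a=cv2.imread('pics/p6_o.png');b=cv2.imread('pics/p5_o.png')
cv2.imwrite('pics/v13.png',np.vstack([cv2.resize(a[:240,90:470],(760,480))[:480]])); 
o=np.hstack([cv2.resize(b[60:300,190:390],(360,432)),cv2.resize(a[0:264,170:390],(360,432))]);cv2.imwrite('pics/v13.png',o)
go(478.3,179.1,83,-6)
# hough on wheel
g=cv2.cvtColor(cv2.imread('pics/p6.png'),cv2.COLOR_BGR2GRAY);m=load('p6');c=proj(m,(478.3,179.1,14));r=np.linalg.norm(proj(m,(478.3,203.1,14))-c);x,y=c.astype(int);R=50
h=cv2.HoughCircles(cv2.resize(g[y-R:y+R,x-R:x+R],None,fx=3,fy=3),cv2.HOUGH_GRADIENT,1,60,param1=80,param2=15,minRadius=int(r*2.7),maxRadius=int(r*3.4));print(c,r,h)
if h is not None: print([atz(m,(x-R+k[0]/3,y-R+k[1]/3),14).round(1) for k in h[0][:2]])
E
```

```text
clock: 20.02
eef_pos: [477.2, 179.1, 298.1]
ee_rot: [[0.995, -0.104, -0.002], [-0.104, -0.995, -0.001], [-0.001, 0.001, -1.0]]
contact_force: [-0.0, -0.6, -0.9]
finger_gap: 65.8
row [0.0008, -0.0014, 0.2152] [0.09, 0.06, -0.08] rows 5.2
[279.15613314 184.24341362] 23.15392904801374 [[[151.5 150.5  67.4]]]
[array([478.3, 178.7,  14. ])]
```

View pics/v13.png

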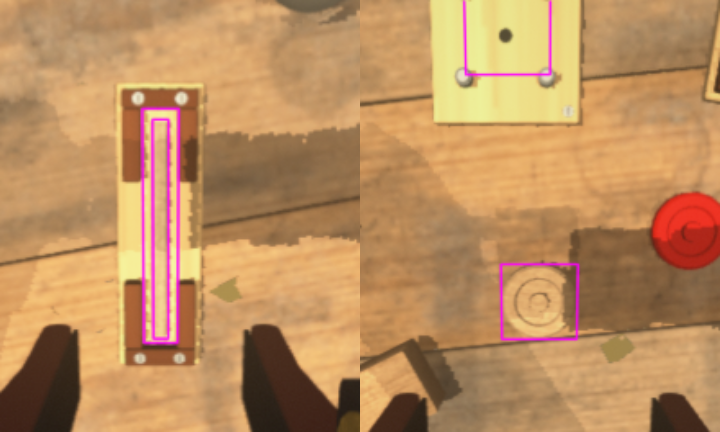

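```bash
python3 -m pendant '[0.001,-0.001,0.04,0,0,0,0.5,0.001,-0.001,0.08,0,0,0,0.5,0.001,-0.001,0.12,0,0,0,0.5,0.001,-0.001,0.155,0,0,0,0.5,0.001,-0.001,0.185,0,0,0,0.5,0.001,-0.001,0.203,0,0,0,0.5,0.001,-0.001,0.212,0,0,0,0.5,0.001,-0.001,0.214,0,0,0,0.5,0.001,-0.001,0.214,0,0,0,0.5,0.001,-0.001,0.214,0,0,0,-1,0.001,-0.001,0.214,0,0,0,-1,0.001,-0.001,0.214,0,0,0,-1,0.001,-0.001,0.214,0,0,0,-1,0.001,-0.001,0.214,0,0,0,-1,0.001,-0.001,0.214,0,0,0,-1]' 20
python3 -c "
from h import *; go(636.3,180.5,180,-6)"
```

```text
clock: 21.32
eef_pos: [479.2, 180.7, 86.2]
ee_rot: [[0.995, -0.105, 0.002], [-0.105, -0.995, 0.0], [0.002, -0.001, -1.0]]
contact_force: [-0.5, -1.2, 6.9]
finger_gap: 45.0
finger_force: 20.3
row [0.1564, -0.0163, -0.0935] [-0.03, -0.1, -0.0] rows 4.4
```

```bash
python3 -m pendant '[0,0,0,0,0,0,-1,0,0,0,0,0,0,-1]'
python3 -m pendant '[0,0,-0.03,0,0,0,-1,0,0,-0.06,0,0,0,-1,0,0,-0.08,0,0,0,-1,0,0,-0.08,0,0,0,-1]'
python3 - <<'E'
from h import *
m,_=None,None
im,m=save('side','s6'); s=manip.sense(); p=np.array(s['eef_pos'])-[0,0,70]; u=proj(m,p); print(u)
im,m=save('wrist','p7'); print(proj(m,p)) 
x,y=proj(load('s6'),p).astype(int); a=cv2.imread('pics/s6.png')[max(y-50,0):y+50,x-65:x+65]; b=cv2.imread('pics/p7.png')
cv2.imwrite('pics/v14.png',np.vstack([cv2.resize(a,(390,300)),cv2.resize(b[100:400,85:475],(390,300))]))
E
```

```text
clock: 21.48
eef_pos: [479.2, 180.7, 86.2]
ee_rot: [[0.995, -0.105, 0.002], [-0.105, -0.995, 0.0], [0.002, -0.0, -1.0]]
contact_force: [-0.9, -0.5, 6.8]
finger_gap: 45.0
finger_force: 20.3
clock: 21.82
eef_pos: [480.4, 181.6, 169.3]
ee_rot: [[0.995, -0.104, 0.006], [-0.104, -0.995, 0.003], [0.006, -0.003, -1.0]]
contact_force: [1.2, 1.4, -0.5]
finger_gap: 44.7
finger_force: 19.8
[227.45146736 153.66105504]
[280.41141451 270.16372633]
```

```bash
python3 -m pendant '[0.04,-0.005,-0.01,0,0,0,-1,0.08,-0.01,-0.01,0,0,0,-1,0.12,-0.015,-0.01,0,0,0,-1,0.145,-0.015,-0.01,0,0,0,-1,0.155,-0.015,-0.01,0,0,0,-1,0.155,-0.015,-0.01,0,0,0,-1,0.155,-0.015,-0.01,0,0,0,-1]'
python3 -c "
from h import *; go(636.3,180.5,110,-6)"
```

```text
clock: 22.5
eef_pos: [633.3, 179.1, 173.0]
ee_rot: [[0.995, -0.105, -0.003], [-0.105, -0.995, -0.001], [-0.003, 0.001, -1.0]]
contact_force: [-0.7, 0.5, -0.0]
finger_gap: 44.9
finger_force: 19.8
row [0.0031, -0.0017, 0.063] [0.07, 0.18, -0.01] rows 1.5
```

```bash
python3 -m pendant '[0.004,-0.002,0.03,0,0,0,-1,0.004,-0.002,0.05,0,0,0,-1,0.004,-0.002,0.06,0,0,0,-1,0.004,-0.002,0.067,0,0,0,-1,0.004,-0.002,0.07,0,0,0,-1,0.004,-0.002,0.07,0,0,0,-1]'
python3 -c "
from h import *; go(637,180.5,95.2,-6)"
```

```text
clock: 23.0
eef_pos: [638.0, 181.1, 105.1]
ee_rot: [[0.995, -0.104, -0.001], [-0.104, -0.995, -0.0], [-0.001, 0.0, -1.0]]
contact_force: [-0.4, 1.6, 0.5]
finger_gap: 44.5
finger_force: 19.8
row [-0.0009, 0.0007, 0.0099] [0.01, 0.03, 0.02] rows 0.2
```

```bash
python3 -m pendant '[-0.001,0.001,0.004,0,0,0,-1,-0.001,0.001,0.007,0,0,0,-1,-0.001,0.001,0.009,0,0,0,-1,-0.001,0.001,0.01,0,0,0,-1,-0.001,0.001,0.01,0,0,0,-1]'|sed -n 2,5p
```

```text
eef_pos: [637.5, 180.0, 95.4]
ee_rot: [[0.995, -0.105, 0.0], [-0.105, -0.995, -0.0], [0.0, -0.0, -1.0]]
contact_force: [-0.3, 0.2, 0.0]
finger_gap: 44.9
```

```bash
python3 -m pendant '[0,0,0.001,0,0,0,-1,0,0,0.001,0,0,0,-1]'|sed -n '2p;4p'
python3 -m pendant '[0,0,0.001,0,0,0,-1,0,0,0.001,0,0,0,-1]'|sed -n '2p;4p'
```

```text
eef_pos: [637.5, 180.0, 95.2]
contact_force: [-2.8, -1.1, 8.4]
eef_pos: [637.6, 180.1, 95.2]
contact_force: [-4.7, -2.2, 13.8]
```

```bash
python3 -m pendant '[0,0,-0.001,0,0,0,0.4,0,0,-0.001,0,0,0,0.4,0,0,-0.001,0,0,0,0.4,0,0,-0.001,0,0,0,0.4,0,0,-0.02,0,0,0,0.4,0,0,-0.06,0,0,0,0.4,0,0,-0.1,0,0,0,0.4,0,0,-0.14,0,0,0,0.4,0,0,-0.18,0,0,0,0.4,0,0,-0.205,0,0,0,0.4,0,0,-0.205,0,0,0,0.4,0,0,-0.205,0,0,0,0.4]'|sed -n 2,5p
python3 - <<'E'
from ov import *
save('wrist','p8'); m=load('p8'); g=cv2.imread('pics/p8.png',0); z=23
c=proj(m,(636.3,180.5,z));r=np.linalg.norm(proj(m,(636.3,204.5,z))-c);x,y=c.astype(int);R=50
h=cv2.HoughCircles(cv2.resize(g[y-R:y+R,x-R:x+R],None,fx=3,fy=3),cv2.HOUGH_GRADIENT,1,60,param1=80,param2=15,minRadius=int(r*2.7),maxRadius=int(r*3.3));print(c,r,h)
if h is not None: print([atz(m,(x-R+k[0]/3,y-R+k[1]/3),z).round(1) for k in h[0][:2]])
go(421.2,304.4,300,110.6)
E
```

```text
eef_pos: [637.9, 180.2, 299.9]
ee_rot: [[0.995, -0.105, 0.003], [-0.105, -0.995, 0.001], [0.003, -0.001, -1.0]]
contact_force: [-0.1, -0.5, -2.0]
finger_gap: 61.8
[279.86009167 189.38494245] 23.532558082119852 [[[154.5 148.5  71.8]]]
[array([637.1, 179.8,  23. ])]
row [-0.2279, -0.1012, -0.0022] [0.01, 0.0, -116.6] rows 16.3
```

```bash
python3 -m pendant '[-0.228,-0.101,0,0,0,-116.6,0.6,-0.228,-0.101,0,0,0,-116.6,0.6,-0.228,-0.101,0,0,0,-116.6,0.6,-0.228,-0.101,0,0,0,-116.6,0.6,-0.228,-0.101,0,0,0,-116.6,0.6,-0.228,-0.101,0,0,0,-116.6,0.6,-0.228,-0.101,0,0,0,-116.6,0.6,-0.228,-0.101,0,0,0,-116.6,0.6,-0.228,-0.101,0,0,0,-116.6,0.6,-0.228,-0.101,0,0,0,-116.6,0.6,-0.228,-0.101,0,0,0,-116.6,0.6,-0.228,-0.101,0,0,0,-116.6,0.6,-0.228,-0.101,0,0,0,-116.6,0.6,-0.228,-0.101,0,0,0,-116.6,0.6,-0.228,-0.101,0,0,0,-116.6,0.6,-0.228,-0.101,0,0,0,-116.6,0.6,-0.228,-0.101,0,0,0,-116.6,0.6,-0.228,-0.101,0,0,0,-116.6,0.6,-0.228,-0.101,0,0,0,-116.6,0.6]'|sed -n 1,5p
python3 -c "
from ov import *; save('wrist','p9'); go(468.4,418.5,300,70)"
```

```text
clock: 26.38
eef_pos: [420.8, 303.8, 296.7]
ee_rot: [[-0.35, 0.937, -0.002], [0.937, 0.35, -0.001], [-0.0, -0.003, -1.0]]
contact_force: [0.5, -0.1, 0.1]
finger_gap: 70.0
row [0.0907, 0.0846, -0.0032] [-0.11, 0.04, 40.49] rows 5.7
```

```bash
python3 -m pendant '[0.091,0.085,-0.003,0,0,40.5,0.5,0.091,0.085,-0.003,0,0,40.5,0.5,0.091,0.085,-0.003,0,0,40.5,0.5,0.091,0.085,-0.003,0,0,40.5,0.5,0.091,0.085,-0.003,0,0,40.5,0.5,0.091,0.085,-0.003,0,0,40.5,0.5,0.091,0.085,-0.003,0,0,40.5,0.5,0.091,0.085,-0.003,0,0,40.5,0.5]'|sed -n 1,5p
python3 - <<'E'
from ov import *
save('wrist','p10'); ov('p10',[(468.4,418.5,70,70,35,20)]); ov('p9',[(421.2,304.4,110.6,100,45,35)]); ov('p8',[(636.3,180.5,-6,48,48,23)])
r=lambda n:cv2.imread(f'pics/{n}_o.png')[110:250,200:360]
R=lambda c:cv2.resize(c,(400,350),interpolation=cv2.INTER_CUBIC)
o=np.zeros((600,800,3),np.uint8); o[:350,:400]=R(r('p9'));o[:350,400:]=R(r('p10'));o[350:,:286]=cv2.resize(r('p8'),(286,250))
cv2.imwrite('pics/v14.png',o); go(468.4,418.5,84,70)
E
```

```text
clock: 27.1
eef_pos: [468.4, 419.5, 300.6]
ee_rot: [[0.338, 0.941, -0.0], [0.941, -0.338, -0.001], [-0.001, -0.0, -1.0]]
contact_force: [-0.1, -0.2, 0.4]
finger_gap: 65.7
row [-0.0007, 0.0002, 0.2169] [-0.0, 0.03, 0.25] rows 5.2
```

View pics/v14.png

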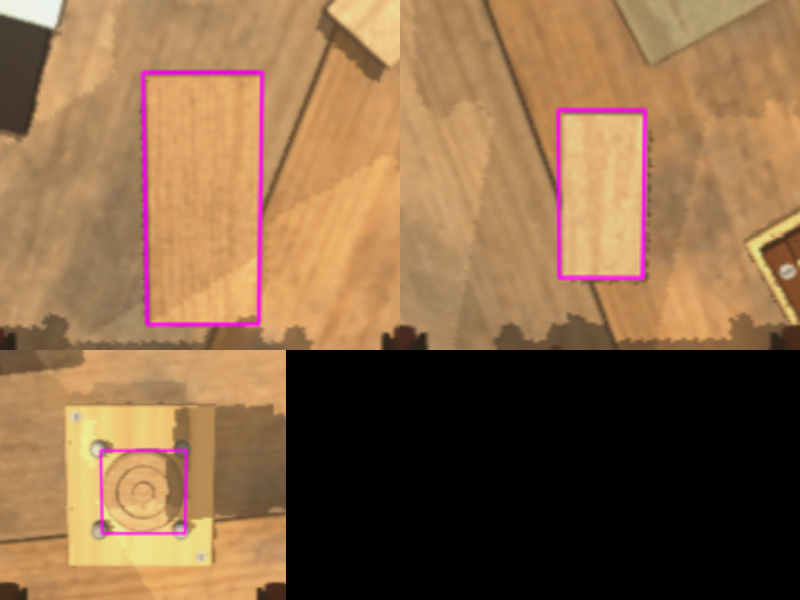

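```bash
python3 -m pendant '[-0.001,0,0.04,0,0,0,0.5,-0.001,0,0.08,0,0,0,0.5,-0.001,0,0.12,0,0,0,0.5,-0.001,0,0.155,0,0,0,0.5,-0.001,0,0.185,0,0,0,0.5,-0.001,0,0.205,0,0,0,0.5,-0.001,0,0.214,0,0,0,0.5,-0.001,0,0.216,0,0,0,0.5,-0.001,0,0.216,0,0,0,0.5,-0.001,0,0.216,0,0,0,-1,-0.001,0,0.216,0,0,0,-1,-0.001,0,0.216,0,0,0,-1,-0.001,0,0.216,0,0,0,-1,-0.001,0,0.216,0,0,0,-1,-0.001,0,0.216,0,0,0,-1]' 25
python3 -c "
from h import *; go(635.1,17.6,220,-13.3)"
```

```text
clock: 28.4
eef_pos: [468.7, 418.6, 85.8]
ee_rot: [[0.34, 0.94, 0.001], [0.94, -0.34, 0.0], [0.001, 0.001, -1.0]]
contact_force: [1.5, -0.5, 4.1]
finger_gap: 34.7
finger_force: 25.0
row [-0.3203, 0.293, -0.1342] [0.0, -0.07, 83.4] rows 11.6
```

```bash
python3 -m pendant '[0,0,-0.04,0,0,0,-1,0,0,-0.08,0,0,0,-1,0,0,-0.12,0,0,0,-1,-0.32,0.293,-0.134,0,0,83.4,-1,-0.32,0.293,-0.134,0,0,83.4,-1,-0.32,0.293,-0.134,0,0,83.4,-1,-0.32,0.293,-0.134,0,0,83.4,-1,-0.32,0.293,-0.134,0,0,83.4,-1,-0.32,0.293,-0.134,0,0,83.4,-1,-0.32,0.293,-0.134,0,0,83.4,-1,-0.32,0.293,-0.134,0,0,83.4,-1,-0.32,0.293,-0.134,0,0,83.4,-1,-0.32,0.293,-0.134,0,0,83.4,-1,-0.32,0.293,-0.134,0,0,83.4,-1,-0.32,0.293,-0.134,0,0,83.4,-1,-0.32,0.293,-0.134,0,0,83.4,-1,-0.32,0.293,-0.134,0,0,83.4,-1,-0.32,0.293,-0.134,0,0,83.4,-1]'|sed -n 1,5p
python3 -c "
from h import *; go(635.1,17.6,104,-13.3)"
```

```text
clock: 29.9
eef_pos: [634.6, 19.3, 219.1]
ee_rot: [[0.974, -0.225, -0.0], [-0.225, -0.974, 0.001], [-0.0, -0.001, -1.0]]
contact_force: [-0.5, 0.4, -0.2]
finger_gap: 34.6
row [0.0009, 0.0016, 0.1151] [-0.03, 0.03, 0.28] rows 2.8
```

```bash
python3 -m pendant '[0.001,0.002,0.03,0,0,0,-1,0.001,0.002,0.06,0,0,0,-1,0.001,0.002,0.085,0,0,0,-1,0.001,0.002,0.1,0,0,0,-1,0.001,0.002,0.108,0,0,0,-1,0.001,0.002,0.113,0,0,0,-1,0.001,0.002,0.115,0,0,0,-1,0.001,0.002,0.115,0,0,0,-1]'|sed -n 2,5p
python3 -c "
from h import *; go(635.1,17.6,95,-13.3)"
```

```text
eef_pos: [635.8, 16.0, 104.6]
ee_rot: [[0.973, -0.229, 0.001], [-0.229, -0.973, 0.0], [0.001, -0.0, -1.0]]
contact_force: [0.3, -0.1, -0.1]
finger_gap: 34.6
row [-0.0011, -0.0013, 0.0096] [-0.02, -0.04, 0.06] rows 0.2
```

```bash
python3 -m pendant '[-0.001,-0.001,0.004,0,0,0,-1,-0.001,-0.001,0.007,0,0,0,-1,-0.001,-0.001,0.009,0,0,0,-1,-0.001,-0.001,0.01,0,0,0,-1,-0.001,-0.001,0.0105,0,0,0,-1,-0.001,-0.001,0.0105,0,0,0,-1]'|sed -n '2p;4,5p'
```

```text
eef_pos: [634.8, 16.9, 94.8]
contact_force: [-3.2, -0.3, 8.8]
finger_gap: 34.9
```

```bash
python3 -m pendant '[0,0,-0.0005,0,0,0,0.4,0,0,-0.0005,0,0,0,0.4,0,0,-0.0005,0,0,0,0.4,0,0,-0.0005,0,0,0,0.4,0,0,-0.0005,0,0,0,0.4,0,0,-0.02,0,0,0,0.4,0,0,-0.06,0,0,0,0.4,0,0,-0.1,0,0,0,0.4,0,0,-0.14,0,0,0,0.4,0,0,-0.18,0,0,0,0.4,0,0,-0.205,0,0,0,0.4,0,0,-0.205,0,0,0,0.4,0,0,-0.205,0,0,0,0.4]'|sed -n 1,5p
python3 -c "
from ov import *; save('wrist','p11'); go(421.2,304.4,280,110.6)"
```

```text
clock: 32.15
eef_pos: [635.3, 16.9, 300.3]
ee_rot: [[0.973, -0.23, 0.003], [-0.23, -0.973, 0.0], [0.003, -0.001, -1.0]]
contact_force: [0.6, 0.0, -1.1]
finger_gap: 61.7
row [-0.2738, -0.2308, 0.0184] [0.01, 0.0, -123.9] rows 17.3
```

```bash
python3 -m pendant '[-0.274,-0.231,0.02,0,0,-123.9,0.6,-0.274,-0.231,0.02,0,0,-123.9,0.6,-0.274,-0.231,0.02,0,0,-123.9,0.6,-0.274,-0.231,0.02,0,0,-123.9,0.6,-0.274,-0.231,0.02,0,0,-123.9,0.6,-0.274,-0.231,0.02,0,0,-123.9,0.6,-0.274,-0.231,0.02,0,0,-123.9,0.6,-0.274,-0.231,0.02,0,0,-123.9,0.6,-0.274,-0.231,0.02,0,0,-123.9,0.6,-0.274,-0.231,0.02,0,0,-123.9,0.6,-0.274,-0.231,0.02,0,0,-123.9,0.6,-0.274,-0.231,0.02,0,0,-123.9,0.6,-0.274,-0.231,0.02,0,0,-123.9,0.6,-0.274,-0.231,0.02,0,0,-123.9,0.6,-0.274,-0.231,0.02,0,0,-123.9,0.6,-0.274,-0.231,0.02,0,0,-123.9,0.6,-0.274,-0.231,0.02,0,0,-123.9,0.6,-0.274,-0.231,0.02,0,0,-123.9,0.6,-0.274,-0.231,0.02,0,0,-123.9,0.6,-0.274,-0.231,0.02,0,0,-123.9,0.6]'|sed -n 1,5p
python3 -c "
from ov import *; go(421.2,304.4,84,110.6)"
```

```text
clock: 33.87
eef_pos: [420.8, 304.1, 277.1]
ee_rot: [[-0.35, 0.937, -0.003], [0.937, 0.35, -0.001], [-0.0, -0.003, -1.0]]
contact_force: [-0.9, -0.1, -0.3]
finger_gap: 70.3
row [0.0001, 0.001, 0.1931] [-0.16, 0.0, -0.1] rows 4.6
```

```bash
python3 -m pendant '[0,0,0.04,0,0,0,0.6,0,0,0.08,0,0,0,0.6,0,0,0.12,0,0,0,0.6,0,0,0.155,0,0,0,0.6,0,0,0.18,0,0,0,0.6,0,0,0.19,0,0,0,0.6,0,0,0.193,0,0,0,0.6,0,0,0.193,0,0,0,0.6,0,0,0.193,0,0,0,-1,0,0,0.193,0,0,0,-1,0,0,0.193,0,0,0,-1,0,0,0.193,0,0,0,-1,0,0,0.193,0,0,0,-1,0,0,0.193,0,0,0,-1]' 30
python3 -c "
from h import *; go(597.4,346.4,220,11.5)"
```

```text
clock: 35.03
eef_pos: [421.8, 304.9, 86.6]
ee_rot: [[-0.352, 0.936, 0.002], [0.936, 0.352, 0.001], [-0.0, 0.002, -1.0]]
contact_force: [-0.9, -1.7, 7.2]
finger_gap: 44.7
finger_force: 30.0
row [-0.0229, 0.1792, -0.1331] [0.08, -0.08, 99.08] rows 13.8
```

```bash
python3 -m pendant '[0,0,-0.04,0,0,0,-1,0,0,-0.08,0,0,0,-1,0,0,-0.12,0,0,0,-1,-0.023,0.179,-0.133,0,0,99,-1,-0.023,0.179,-0.133,0,0,99,-1,-0.023,0.179,-0.133,0,0,99,-1,-0.023,0.179,-0.133,0,0,99,-1,-0.023,0.179,-0.133,0,0,99,-1,-0.023,0.179,-0.133,0,0,99,-1,-0.023,0.179,-0.133,0,0,99,-1,-0.023,0.179,-0.133,0,0,99,-1,-0.023,0.179,-0.133,0,0,99,-1,-0.023,0.179,-0.133,0,0,99,-1,-0.023,0.179,-0.133,0,0,99,-1,-0.023,0.179,-0.133,0,0,99,-1,-0.023,0.179,-0.133,0,0,99,-1,-0.023,0.179,-0.133,0,0,99,-1,-0.023,0.179,-0.133,0,0,99,-1,-0.023,0.179,-0.133,0,0,99,-1,-0.023,0.179,-0.133,0,0,99,-1]'|sed -n 1,5p
python3 -c "
from h import *; go(597.4,346.4,105,11.5)"
```

```text
clock: 36.7
eef_pos: [596.7, 346.1, 218.5]
ee_rot: [[0.979, 0.205, -0.0], [0.205, -0.979, -0.0], [-0.0, 0.0, -1.0]]
contact_force: [-0.8, 0.1, -1.7]
finger_gap: 44.6
row [0.0008, -0.0001, 0.1135] [0.01, 0.02, 0.31] rows 2.7
```

```bash
python3 -m pendant '[0.001,0,0.03,0,0,0.3,-1,0.001,0,0.06,0,0,0.3,-1,0.001,0,0.085,0,0,0.3,-1,0.001,0,0.1,0,0,0.3,-1,0.001,0,0.108,0,0,0.3,-1,0.001,0,0.112,0,0,0.3,-1,0.001,0,0.113,0,0,0.3,-1,0.001,0,0.113,0,0,0.3,-1]'|sed -n 2,5p
python3 -c "
from h import *; go(597.4,346.4,95.6,11.5)"
```

```text
eef_pos: [598.4, 346.6, 106.5]
ee_rot: [[0.981, 0.196, 0.001], [0.196, -0.981, 0.001], [0.001, -0.001, -1.0]]
contact_force: [0.6, -0.4, -1.3]
finger_gap: 44.9
row [-0.001, -0.0, 0.0109] [-0.03, -0.06, -0.17] rows 0.3
```

```bash
python3 -m pendant '[-0.001,0,0.004,0,0,0,-1,-0.001,0,0.007,0,0,0,-1,-0.001,0,0.009,0,0,0,-1,-0.001,0,0.0105,0,0,0,-1,-0.001,0,0.0115,0,0,0,-1,-0.001,0,0.0115,0,0,0,-1]'|sed -n '2p;4,5p'
```

```text
eef_pos: [596.9, 346.3, 95.7]
contact_force: [-3.7, -2.6, 9.3]
finger_gap: 44.5
```

```bash
python3 -m pendant '[0,0,-0.0005,0,0,0,0.5,0,0,-0.0005,0,0,0,0.5,0,0,-0.0005,0,0,0,0.5,0,0,-0.0005,0,0,0,0.5,0,0,-0.0005,0,0,0,0.5,0,0,-0.02,0,0,0,0.5,0,0,-0.06,0,0,0,0.5,0,0,-0.1,0,0,0,0.5,0,0,-0.14,0,0,0,0.5,0,0,-0.18,0,0,0,0.5,0,0,-0.215,0,0,0,0.5,0,0,-0.215,0,0,0,0.5,0,0,-0.215,0,0,0,0.5]'|sed -n 1,5p
cat > chk.py <<'E'
from h import *
from fit import projs
from scipy.optimize import minimize
save('wrist','p12')
# edge-strength fit of the placed block's top outline in the near picture
def chk(fn,x,y,yaw,L,W,z):
    m=load(fn); g=cv2.GaussianBlur(cv2.imread(f'pics/{fn}.png'),(3,3),0).astype(np.float32)
    G=np.sqrt(sum(cv2.Sobel(g[:,:,i],cv2.CV_32F,1,0)**2+cv2.Sobel(g[:,:,i],cv2.CV_32F,0,1)**2 for i in range(3)))
    t=np.linspace(-.5,.5,60); e=np.r_[np.c_[t*L,0*t+W/2],np.c_[t*L,0*t-W/2],np.c_[0*t+L/2,t*W],np.c_[0*t-L/2,t*W]]
    def f(p):
        c,s=np.cos(np.radians(p[2])),np.sin(np.radians(p[2])); q=projs(m,np.c_[e@np.array([[c,s],[-s,c]])+p[:2],np.full(len(e),float(z))])
        return -cv2.remap(G,q[:,:1].copy(),q[:,1:].copy(),cv2.INTER_LINEAR).mean()
    b=min(((f((x+i,y+j,yaw+k)),(x+i,y+j,yaw+k)) for i in np.arange(-7,8,1.) for j in np.arange(-7,8,1.) for k in(-4,-2,0,2,4)))
    r=minimize(f,b[1],method='Nelder-Mead'); print(fn,r.x.round(1),'nest',(x,y,yaw),round(r.fun),round(f((x,y,yaw))))
chk('p12',597.4,346.4,11.5,100,45,44); chk('p11',635.1,17.6,-13.3,70,35,29); chk('p3',647.8,-149.3,-7,80,50,34)
chk('p9',421.2,304.4,110.6,100,45,35)
E
python3 chk.py
```

```text
clock: 38.95
eef_pos: [597.6, 346.7, 311.9]
ee_rot: [[0.981, 0.196, 0.004], [0.196, -0.981, 0.003], [0.005, -0.002, -1.0]]
contact_force: [-0.1, -0.3, -1.3]
finger_gap: 66.0
p12 [596.2 347.3  11.9] nest (597.4, 346.4, 11.5) -234 -155
p11 [632.5  19.1 -11.7] nest (635.1, 17.6, -13.3) -285 -173
p3 [ 647.9 -149.    -7. ] nest (647.8, -149.3, -7) -343 -335
p9 [422.8 303.5 110.4] nest (421.2, 304.4, 110.6) -208 -158
```

```bash
python3 -c "
from rig import manip; print(manip.close_job())"
```

```text
the job is handed in; nothing more can be done
None
```

All five parts are in their nests, set down and released with the red look-alike untouched, and the job was handed in at about 39 s. I checked the bed, axle and wheel in pictures; for the chassis and cab I relied on seating height, contact force and an edge fit that put them within 3 mm of nest centre.

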